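Find the thread hand of a tank cap and hold the cap off

TASK

Take the screw cap off the square tank: nobody remembers whether its thread is right- or left-handed, so try it one way and, if it stops hard, the other, to find the way it loosens; turn it a good quarter turn that way and lift it off. Finish while still holding the cap in the gripper, upright and still, about 10 cm above the tank's neck: do not put it down or let it go. Leave the round tank's cap, which looks the same, as it is, and do not disturb the other things on the bench.

Things in the scene. Friction and masses are not known exactly. Their poses are not given: they have to be found in the camera images.
- cap_square: black round fluted screw cap of the square tank: 50 mm outside diameter, 38 mm high, 40 to 85 g, loose. Origin: centre of its open underside; z up along its axis. At the start it is done up, its underside 85 mm above the bench, 10 mm above the tank's flat top: all of its skirt is free to grip from above. It stays at that height while turned.
- cap_square_top (a point): centre of the top of the square tank's cap. Thread: coarse, its hand drawn anew each time (round tank: the opposite). The tightening way it stops hard in under 15 degrees; the loosening way it turns easily, is free after 60 degrees and lifts straight off anywhere from 65 to 120 degrees from its starting angle. Before that it cannot be pulled off (2 to 5 mm of play).
- tank_square: square grey tank, 86 by 86 mm, standing at any yaw, bolted down and immovable, 67 mm high on an 8 mm plate, so its flat top is 75 mm above the bench; origin at the centre of its underside, on the axis of neck and cap. A steel neck stands up from the middle of the top to 115 mm above the bench, inside the cap
- plate_square: round steel plate 124 mm across, 8 mm thick, bolted to the bench under the square tank, origin at the centre of its underside on the bench, on the axis of neck and cap; x axis always parallel to the world x axis
- cap_round: black round fluted screw cap of the round tank: 50 mm outside diameter, 38 mm high, 40 to 85 g, loose. Origin: centre of its open underside; z up along its axis. At the start it is done up, its underside 85 mm above the bench, 10 mm above the tank's flat top: all of its skirt is free to grip from above. It stays at that height while turned. To be left alone.
- tank_round: round grey tank, 86 mm across, bolted down and immovable, 67 mm high on an 8 mm plate, so its flat top is 75 mm above the bench; origin at the centre of its underside, on the axis of neck and cap. A steel neck stands up from the middle of the top to 115 mm above the bench, inside the cap
- plate_round: round steel plate 124 mm across, 8 mm thick, bolted to the bench under the round tank, origin at the centre of its underside on the bench, on the axis of neck and cap; x axis always parallel to the world x axis
- screwdriver: loose screwdriver lying between the tanks, pointing along x; to be left alone
- tape_roll: loose roll of tape lying flat, 90 mm across, 35 mm high; to be left alone
- spray_can: loose upright can, 60 mm across, 160 mm high; to be left alone
- mug: loose white mug, 80 mm across, 90 mm high; to be left alone
- jar: loose upright jar, 70 mm across, 90 mm high; to be left alone
- wrench: loose wrench lying flat; to be left alone

How it is judged (in metres and radians):
On the way:
1. the square tank's cap has been turned well round (more than 45 degrees) while still down on its neck (angle between the x axis of cap_square and the x axis of plate_square, either way round above 0.8 rad and z of cap_square in the frame of plate_square below 0.1 m and horizontal distance between cap_square and plate_square below 0.006 m), for 0.05 s.
At the end, for the whole second after the job is handed in: the square tank's cap is gripped by the fingers (over 1 N), still (under 0.03 m/s), upright within 0.3 rad, its underside 50 to 170 mm above the top of the neck (165 to 285 mm above the bench) and within 80 mm sideways of the neck's axis; the round tank's cap is still on, within 6 mm and 0.5 rad (z of cap_square in the frame of plate_square between 0.165 and 0.285 m and horizontal distance between cap_square and plate_square below 0.08 m and angle between cap_square's own z axis and vertical below 0.3 rad and linear speed of cap_square below 0.03 m/s and contact force between the fingers and cap_square above 1 N and horizontal distance between cap_round and plate_round below 0.006 m and z of cap_round in the frame of plate_round below 0.092 m and angle between the x axis of cap_round and the x axis of plate_round, either way round below 0.5 rad); the arm keeps its last pose, push and grip.
It fails at once if the round tank's cap is turned by more than 0.5 rad or moved by more than 8 mm (angle between the x axis of cap_round and the x axis of plate_round, either way round above 0.5 rad or distance of cap_round from where it was at the start of the episode above 0.008 m).
It fails at once if another loose thing is pushed more than 40 mm or knocked over (distance of any of screwdriver, tape_roll, spray_can, mug, jar, wrench from where it was at the start of the episode above 0.04 m or angle between any of spray_can, mug, jar's own z axis and vertical above 0.6 rad).
It also fails if it takes over 48 s, if anything falls off the work surface, if the arm or the gripper's body presses on something with over 40 N, if the wrist force passes 120 N, or if a joint passes its speed limit or range.

ROBOT

A 6-joint arm with a two-finger parallel gripper is mounted at the origin on the work surface. World frame = base frame: x ahead of the robot, y to its left, z up, the work surface at z = 0. Lengths are in m, angles in degrees, forces in N, time in s.
With the tool pointing down it reaches from about 0.4 to 0.825 m from the base axis. Payload 7 kg.
Tool frame: the origin (TCP) lies at the centre of the arm's flange, where the gripper is bolted on; the fingertips stand 178 mm ahead of it and the grasp point (between the pads) lies 159 mm ahead of it (tip_reach is the distance from the TCP to the fingertips, in m); z points along the fingers, y is the line along which they close (so a half turn about z gives the same grasp; the last joint's range is limited). The gripper opens to 88 mm and grips with 3 to 60 N. Pads are 19 mm wide; open, the fingers measure 130 mm over their backs; the gripper's body (78 mm by 193 mm) begins 47 mm behind the grasp point.
Start: joints at [92.825, 20.546, 0.682, 0, -70.136, -16.507], TCP at [0.16, 0.656, 0.405] pointing down, gripper open.
Joint ranges: [-176.03, 176.03], [-82.01, 121.73], [-58.28, 71.71], [-173.87, 95.51], [-174.79, -0.11], [-173.66, 173.66]. Speed limits (degrees/s): [136.94, 136.94, 172.46, 180, 180, 180].

INTERFACE

Orientations are given as [roll, pitch, yaw] about the fixed x, y, z axes, in that order (R = Rz(yaw) Ry(pitch) Rx(roll)).
In Python, from plant import * gives the robot as it stands.
- The arm moves only by the shell command python3 -m handwheel 'ROWS'. ROWS is JSON, a list of rows, each a list of 7 numbers: the opening, from -1 (shut) to 1 (fully open), then the shift along the tool's x, y, z as a fraction of full scale, then the turn, a rotation vector about the tool's x, y, z as a fraction of full scale. A call has 1 to 5 rows; each row shifts and turns the commanded pose from where the row before left it, along the tool's axes as they then stand; what a row does not reach is not made up. Full scale, the value 1, is 0.025 m for a shift and 6 degrees for a turn. A row lasts 1/8 s, in which the tool goes at most 62.5 mm and 10.7 degrees, less where a joint would pass 70% of its speed; a pose out of reach is approached as far as the arm can. A call with a number of a shift or a turn outside -1 to 1 is refused whole. A call with a gripper value outside its range is refused whole. The fingers move at their own pace and stop on an object; the grip force is fixed at half the most. Time passes only in rows, so rows that do not move let the fingers close. It gives the time, the measured TCP pose, the force, the opening and the grip force at its end, in the units of the state.
- get_obs(): the state, without advancing time (a new reading comes with each control period).
- snapshot(name): name is "scene" or "side" or "wrist"; returns a dict with "color" (400x640x3 uint8, red, green, blue), "fx", "fy", "cx", "cy" (pixels), "R" (3x3) and "t" (3): a world point X has camera coordinates R X + t; the wrist camera has in their place "tool_from_camera" (4x4, takes a point from camera to tool coordinates, whose origin is the TCP and whose axes are the flange's). Camera axes: x right, y down, z forward; pixel columns grow to the right and rows downward; lengths in m; the calibration is good to about 2 mm. A picture is of the moment at which its call begins: read the wrist's pose just before it. There is no depth.
- close_job(): hands the job in; it is judged then, once.
The state is a dict: "clock": time; "joint_pos": joint angles; "qvel": joint speeds; "tau": joint torques, N m; "tool_pos": TCP position; "orientation": TCP orientation; "force": force on the tool from outside, world axes, zero at the start; "moment": the same for the moment, N m; "opening": finger opening in m; "gripper_force": force on a finger pad.
Only numpy, scipy, OpenCV 4.12 (cv2) and the standard library are available. Lean on these libraries where they do the work, as an engineer would, in place of code of your own. Each camera call takes 0.05 s, during which the arm holds its last target. There are 200 camera calls.

## Working session

There is one attempt and no reset: what is moved stays moved. The work goes in short steps, Python scripts to look and compute and a shell command to move; the robot and the scene stay as the last step left them, time stands still between calls to the robot, and variables do not carry over. Pictures are saved under pics/ and viewed, at most 10 in all, crops included, and the job is handed in when it is done.

```bash
mkdir -p pics; ls
python3 - <<'E'
from plant import *
import cv2
o=get_obs(); print({k:o[k] for k in("clock","tool_pos","orientation","opening","force")})
for n in("scene","wrist"):
    s=snapshot(n); cv2.imwrite(f"pics/{n}0.png",s["color"][:,:,::-1])
    print({k:s[k] for k in s if k!="color"})
E
```

```text
pics
{'clock': 0.0, 'tool_pos': array([0.15962962, 0.65565446, 0.40372591]), 'orientation': array([ 1.79905601e+02, -8.84162901e-03, -1.36907806e+01]), 'opening': 0.08736106834876585, 'force': array([-0.97363609,  0.76727229,  0.41505624])}
{'fx': 374.2259174242923, 'fy': 374.2259174242923, 'cx': 316.129770845381, 'cy': 210.1432761871332, 'R': array([[-0.74985452,  0.66159158,  0.00384476],
       [ 0.42034013,  0.48088929, -0.76945414],
       [-0.51091328, -0.57536256, -0.63869049]]), 't': array([ 0.47150718, -0.17585343,  1.47587383])}
{'fx': 302.4478764134523, 'fy': 302.4478764134523, 'cx': 315.9896744216221, 'cy': 193.27831988603072, 'tool_from_camera': array([[-3.33502679e-04, -9.65873105e-01, -2.59015510e-01,
         6.94853215e-02],
       [ 9.99999194e-01, -6.39381949e-04,  1.09668883e-03,
         2.59156970e-04],
       [-1.22487209e-03, -2.59014935e-01,  9.65872540e-01,
         2.05087062e-02],
       [ 0.00000000e+00,  0.00000000e+00,  0.00000000e+00,
         1.00000000e+00]])}
```

View pics/scene0.png

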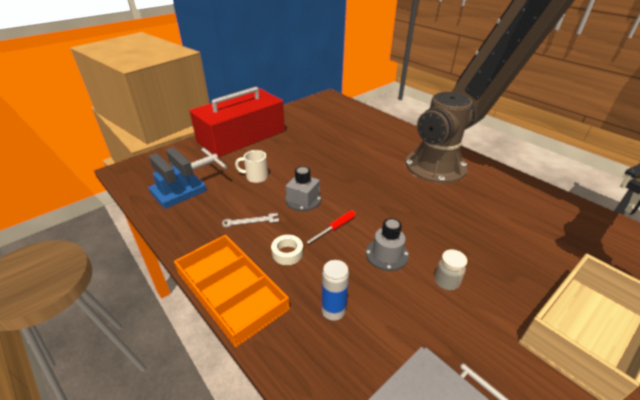

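View pics/wrist0.png

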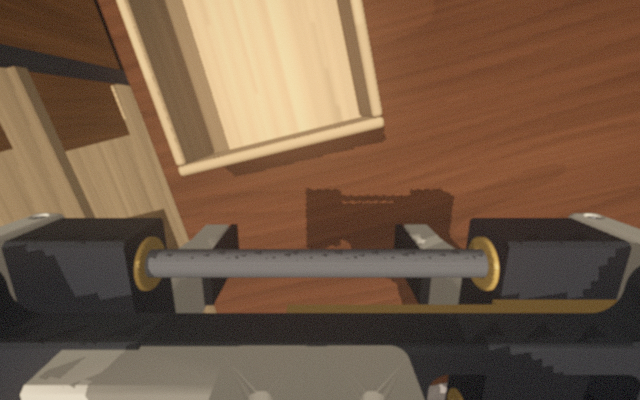

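The scene view shows the square tank with its cap near (303,175) and the round tank with its cap near (391,229). The mug is at (256,166), the wrench at (250,220) and the screwdriver at (332,226). The wrist view shows only the tray. Next I'll measure the cap and check it in the side view.

```bash
cat > h.py <<'E'
import numpy as np, cv2
def ray(s,u,v,z):
    d=s["R"].T@np.array([(u-s["cx"])/s["fx"],(v-s["cy"])/s["fy"],1]); c=-s["R"].T@s["t"]
    return c+d*(z-c[2])/d[2]
def proj(s,X):
    p=s["R"]@np.array(X)+s["t"]; return s["fx"]*p[0]/p[2]+s["cx"],s["fy"]*p[1]/p[2]+s["cy"]
def dark(s,box,th=45):
    x0,y0,x1,y1=box; m=(s["color"][y0:y1,x0:x1].max(2)<th).astype(np.uint8)
    n,l,st,c=cv2.connectedComponentsWithStats(m); return [(st[i]+[x0,y0,0,0,0],c[i]+[x0,y0]) for i in range(1,n) if st[i,4]>40]
E
python3 - <<'E'
from plant import *
from h import *
s=snapshot("scene"); d=snapshot("side"); cv2.imwrite("pics/side0.png",d["color"][:,:,::-1])
for b in((285,160,325,195),(375,212,410,245)):
    for st,c in dark(s,b):
        X=ray(s,*c,0.104); print(st,c,X,"side px",proj(d,X),"proj ends",proj(s,[X[0],X[1],.085]),proj(s,[X[0],X[1],.123]))
for n,p in dict(mug=(256,178),can=(334,315),jar=(450,283),tape=(287,252),wr1=(225,222),wr2=(278,217),sd1=(308,242),sd2=(354,213),tool=(240,130),clampT=(222,162)).items(): print(n,ray(s,*p,0.0).round(3))
E
```

```text
[296 173  14  10 107] [302.42990654 177.71962617] [ 0.54412259 -0.16441894  0.104     ] side px (np.float64(323.1647002769233), np.float64(262.03496474588724)) proj ends (np.float64(302.54209657823657), np.float64(182.4559969359008)) (np.float64(302.3154734519034), np.float64(172.88855951109917))
[383 224  17  15 150] [390.17333333 232.6       ] [0.53134348 0.19560919 0.104     ] side px (np.float64(254.71330334915166), np.float64(160.23217419849553)) proj ends (np.float64(389.28099242695055), np.float64(237.61029953139726)) (np.float64(391.0870473416837), np.float64(227.4696951634475))
mug [ 0.582 -0.394  0.   ]
can [0.777 0.236 0.   ]
jar [0.468 0.371 0.   ]
tape [ 0.731 -0.015  0.   ]
wr1 [ 0.799 -0.253  0.   ]
wr2 [ 0.655 -0.16   0.   ]
sd1 [ 0.657 -0.006  0.   ]
sd2 [ 0.452 -0.009  0.   ]
tool [ 0.421 -0.758  0.   ]
clampT [ 0.621 -0.575  0.   ]
```

View pics/side0.png

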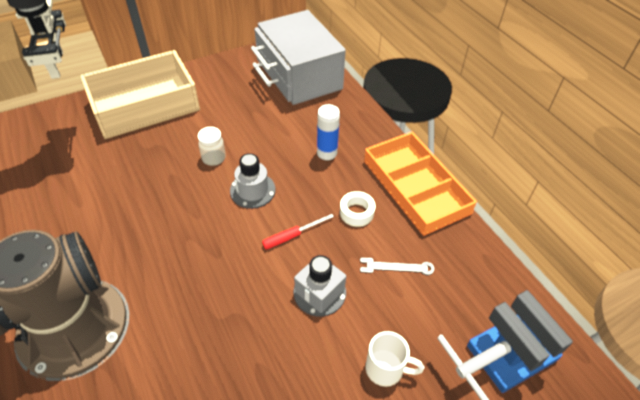

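The side view confirms the layout: the square tank's cap is near (320,267) with a lit top, and the round tank's cap is near (249,163). The dark mask missed the lit top, so I'll zoom in and refine.

Run:
```python
from plant import *
from h import *
s=snapshot("scene"); d=snapshot("side")
a=s["color"][160:220,270:340,::-1]; b=d["color"][245:305,285:355,::-1]
cv2.imwrite("pics/crop.png",cv2.resize(np.hstack([a,b]),(770,330),interpolation=cv2.INTER_NEAREST))
```

```text
(no output)
```

View pics/crop.png

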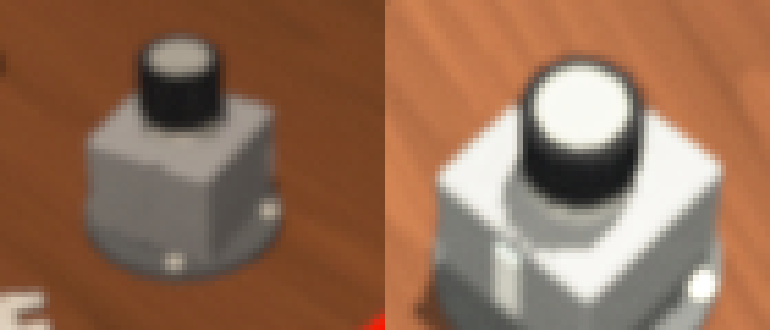

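The left crop (scene) has the top disc centred at crop (180,58), which is image (302.2,170.0). The right crop (side) has it at (581,106), which is image (320.1,263.8). I'll put both onto z=0.123.

Run:
```python
from plant import *
from h import *
s=snapshot("scene"); d=snapshot("side")
print(ray(s,302.2,170.0,.123),ray(d,320.1,263.8,.123))
# round cap axis check & tank yaw (top corners, z=.075) from both crops
f=lambda x,y,ox,oy:(x/5.5+ox-.5,y/5.5+oy-.5)
for x,y in((88,145),(215,180),(273,108)): print("scene corner",ray(s,*f(x,y,270,160),.075))
for x,y in((437,178),(587,298),(722,165)): print("side corner",ray(d,*f(x-385,y,285,245),.075))
o=get_obs(); print(o["clock"],o["tool_pos"],o["orientation"],o["joint_pos"])
```

```text
[ 0.53362207 -0.17761555  0.123     ] [ 0.52994157 -0.1760461   0.123     ]
scene corner [ 0.59024679 -0.19754442  0.075     ]
scene corner [ 0.55538988 -0.12059125  0.075     ]
scene corner [ 0.48042392 -0.1531744   0.075     ]
side corner [ 0.47647261 -0.15320239  0.075     ]
side corner [ 0.50555461 -0.22970666  0.075     ]
side corner [ 0.5834279  -0.20074528  0.075     ]
0.4 [0.15968996 0.65579307 0.40451396] [ 1.79984817e+02 -1.30847675e-03 -1.36855141e+01] [ 9.28225467e+01  2.05537999e+01  6.74991304e-01 -3.25313605e-03
 -7.01361200e+01 -1.65069552e+01]
```

The two views agree to within 4 mm, and the corner midpoints fit: the axis is at about (0.532,-0.1765). Now I'll travel across at height.

```bash
python3 -m handwheel '[[1,1,1,0,0,0,0],[1,1,1,0,0,0,0],[1,1,1,0,0,0,0],[1,1,1,0,0,0,0],[1,1,1,0,0,0,0]]'
python3 -m handwheel '[[1,1,1,0,0,0,0],[1,1,1,0,0,0,0],[1,1,1,0,0,0,0],[1,1,1,0,0,0,0],[1,1,1,0,0,0,0]]'
python3 -c "from plant import *;print(get_obs()['joint_pos'])"
```

```text
clock: 1.02
tool_pos: [0.2521, 0.5037, 0.4048]
orientation: [-180.0, 0.0, -13.7]
force: [1.1, 0.2, -0.6]
opening: 0.0878
gripper_force: 0.0
clock: 1.65
tool_pos: [0.3439, 0.3527, 0.4049]
orientation: [-180.0, -0.0, -13.7]
force: [0.1, 0.1, 0.6]
opening: 0.0871
gripper_force: 0.0
[ 6.86408109e+01  3.12926039e+00 -2.16987351e+01  2.27234546e-03
 -6.51391260e+01  7.68470717e+00]
```

```bash
python3 -m handwheel '[[1,0.65,1,0,0,0,0],[1,0.65,1,0,0,0,0],[1,0.65,1,0,0,0,0],[1,0.65,1,0,0,0,0],[1,0.65,1,0,0,0,0]]'
python3 -m handwheel '[[1,0.65,1,0,0,0,0],[1,0.65,1,0,0,0,0],[1,0.65,1,0,0,0,0],[1,0.65,1,0,0,0,0],[1,0.65,1,0,0,0,0]]'
python3 -m handwheel '[[1,0.65,1,0,0,0,0],[1,0.65,1,0,0,0,0],[1,0.65,1,0,0,0,0],[1,0.65,1,0,0,0,0],[1,0.65,1,0,0,0,0]]'
python3 -m handwheel '[[1,0.65,1,0,0,0,0],[1,0.65,1,0,0,0,0],[1,0.65,1,0,0,0,0],[1,0.65,0.7,0,0,0,0]]'
python3 -m handwheel '[[1,0,0,0,0,0,1],[1,0,0,0,0,0,1],[1,0,0,0,0,0,1],[1,0,0,0,0,0,1],[1,0,0,0,0,0,1]]'
python3 -m handwheel '[[1,0,0,0,0,0,1],[1,0,0,0,0,0,1],[1,0,0,0,0,0,1],[1,0,0,0,0,0,1],[1,0,0,0,0,0,1]]'
python3 - <<'E'
from plant import *
from h import *
import time
o=get_obs(); w=snapshot("wrist"); print(o["clock"],o["tool_pos"],o["orientation"],o["joint_pos"])
cv2.imwrite("pics/w1.png",w["color"][:,:,::-1])
E
```

```text
clock: 2.28
tool_pos: [0.393, 0.2121, 0.4049]
orientation: [-180.0, -0.0, -13.7]
force: [-0.1, -0.2, -0.3]
opening: 0.0879
gripper_force: 0.0
clock: 2.9
tool_pos: [0.4424, 0.0714, 0.405]
orientation: [-180.0, -0.0, -13.7]
force: [0.2, 0.9, -0.3]
opening: 0.0879
gripper_force: 0.0
clock: 3.52
tool_pos: [0.4918, -0.0692, 0.4049]
orientation: [-180.0, -0.0, -13.7]
force: [0.4, 0.9, -0.3]
opening: 0.088
gripper_force: 0.0
clock: 4.03
tool_pos: [0.533, -0.1746, 0.4048]
orientation: [-180.0, -0.0, -13.7]
force: [-0.4, 0.5, 0.1]
opening: 0.0872
gripper_force: 0.0
clock: 4.65
tool_pos: [0.5328, -0.1735, 0.4048]
orientation: [-180.0, -0.0, -43.9]
force: [-0.8, -0.3, 0.1]
opening: 0.0878
gripper_force: 0.0
clock: 5.28
tool_pos: [0.5328, -0.1735, 0.4048]
orientation: [-180.0, -0.0, -73.9]
force: [0.5, 0.2, 0.1]
opening: 0.088
gripper_force: 0.0
5.275 [ 0.53279301 -0.17348263  0.40476303] [-1.79986705e+02 -1.12605408e-03 -7.38809948e+01] [ 1.98055375e+00  9.78082838e+00 -1.40003676e+01 -2.35570166e-03
 -6.62056372e+01  1.41394018e+01]
```

View pics/w1.png

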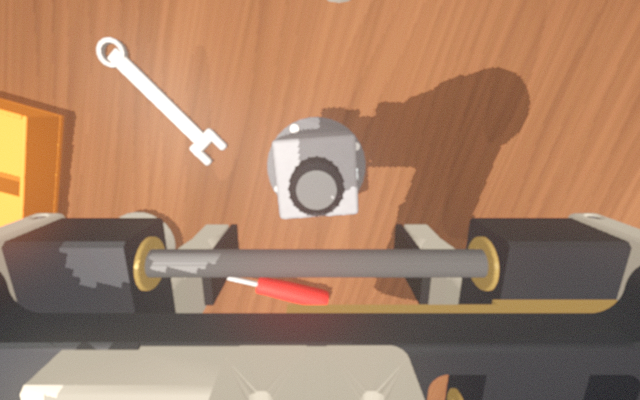

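The wrist view shows the square tank's cap from above: top ring centre at about (317,187), with both fingers on either side and the wrench well clear. I'll cast its centre through the wrist camera.

```bash
cat >> h.py <<'E'
def wrist(w,o,z,u,v):
    from scipy.spatial.transform import Rotation as Ro
    T=w["tool_from_camera"]; Rt=Ro.from_euler("xyz",o["orientation"],degrees=True).as_matrix()
    c=Rt@T[:3,3]+o["tool_pos"]; d=Rt@T[:3,:3]@[(u-w["cx"])/w["fx"],(v-w["cy"])/w["fy"],1]
    X=c+d*(z-c[2])/d[2]; return X, Rt.T@(X-o["tool_pos"])
E
python3 - <<'E'
from plant import *
from h import *
o=get_obs(); w=snapshot("wrist")
g=w["color"][150:220,280:355].max(2); m=(g<75).astype(np.uint8)
cs,_=cv2.findContours(m,cv2.RETR_EXTERNAL,cv2.CHAIN_APPROX_NONE); c=max(cs,key=cv2.contourArea)
e=cv2.fitEllipse(c); print(e,cv2.boundingRect(c))
u,v=e[0][0]+280,e[0][1]+150
for p in((u,v),(317,187)): print(p,wrist(w,o,.123,*p))
E
```

```text
Traceback (most recent call last):
ValueError: max() iterable argument is empty
```

Run:
```python
from plant import *
from h import *
o=get_obs(); w=snapshot("wrist")
g=w["color"][150:225,275:360].max(2).astype(np.uint8); print(g[37,::4],g.min())
g=np.ascontiguousarray(g)
m=cv2.inRange(g,0,int(g.min())+45)
cs,_=cv2.findContours(m,cv2.RETR_EXTERNAL,cv2.CHAIN_APPROX_NONE); c=max(cs,key=cv2.contourArea)
e=cv2.fitEllipse(c); print(e,cv2.boundingRect(c))
u,v=e[0][0]+275,e[0][1]+150
for p in((u,v),(317,187)): print(p,wrist(w,o,.123,*p))
```

```text
[255 243 248 232 108 125 187 187 187 188 188 187 187 185 186 177  94 114
 178 222 204 140] 89
((41.256778717041016, 35.909202575683594), (53.040157318115234, 57.41443634033203), 5.382201194763184) (14, 7, 56, 58)
(316.256778717041, 185.9092025756836) (array([ 0.53419324, -0.1801175 ,  0.123     ]), array([0.00675185, 0.00056488, 0.28177315]))
(317, 187) (array([ 0.53327972, -0.17934448,  0.123     ]), array([0.00575412, 0.00122566, 0.281773  ]))
```

```bash
python3 -m handwheel '[[1,0.2,0.04,0.7,0,0,0],[1,0,0,0.7,0,0,0],[1,0,0,0.7,0,0,0],[1,0,0,0.7,0,0,0],[1,0,0,0,0,0,0]]'
python3 - <<'E'
from plant import *
from h import *
o=get_obs(); w=snapshot("wrist"); print(o["tool_pos"])
cv2.imwrite("pics/w2.png",cv2.resize(w["color"][140:260,230:410,::-1],(720,480),interpolation=cv2.INTER_NEAREST))
E
```

```text
clock: 6.05
tool_pos: [0.5329, -0.1785, 0.3335]
orientation: [179.9, 0.1, -73.6]
force: [0.5, 0.1, 0.3]
opening: 0.0873
gripper_force: 0.0
[ 0.53287166 -0.17853018  0.33353013]
```

View pics/w2.png

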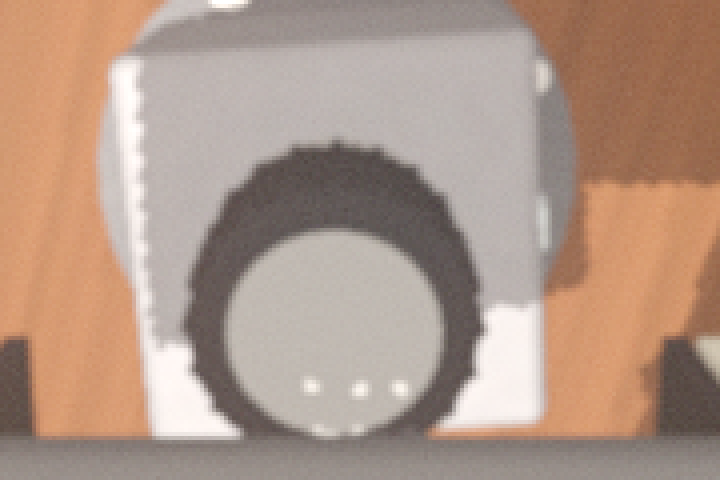

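The close view shows the cap's flat top disc at crop centre (333,334), which is image (312.9,223). The tank is square with it and the fingers stand clear on both sides.

Run:
```python
from plant import *
from h import *
o=get_obs(); w=snapshot("wrist")
for v in (222,223.5): print(wrist(w,o,.123,312.9,v))
print(o["orientation"],o["tool_pos"],o["joint_pos"])
```

```text
(array([ 0.53446066, -0.17695955,  0.123     ]), array([-0.00120718, -0.00176507,  0.21156662]))
(array([ 0.53416131, -0.17593197,  0.123     ]), array([-0.00227748, -0.00176825,  0.21156674]))
[ 1.79947077e+02  6.25679295e-03 -7.35881603e+01] [ 0.53330257 -0.1785832   0.33456803] [ 1.42893516e+00  1.32912127e+01 -1.93129099e+01  9.06166444e-03
 -5.74486191e+01  1.49780283e+01]
```

```bash
python3 -m handwheel '[[1,-0.06,-0.06,0.9,0,0,0],[1,0,0,0.9,0,0,0],[1,0,0,0.9,0,0,0],[1,0,0,0,0,0,0]]'
python3 -m handwheel '[[-1,0,0,0,0,0,0],[-1,0,0,0,0,0,0],[-1,0,0,0,0,0,0],[-1,0,0,0,0,0,0],[-1,0,0,0,0,0,0]]'
python3 -m handwheel '[[-1,0,0,0,0,0,0],[-1,0,0,0,0,0,0],[-1,0,0,0,0,0,0]]'
python3 -c "from plant import *;o=get_obs();print(o['force'],o['moment'],o['joint_pos'],o['orientation'])"
```

```text
clock: 6.65
tool_pos: [0.5341, -0.1767, 0.2667]
orientation: [179.9, 0.0, -73.6]
force: [0.2, -0.0, 0.3]
opening: 0.0875
gripper_force: 0.0
clock: 7.28
tool_pos: [0.5344, -0.1767, 0.2675]
orientation: [-180.0, -0.0, -73.7]
force: [-0.1, -0.3, 2.6]
opening: 0.0499
gripper_force: 30.0
clock: 7.65
tool_pos: [0.5344, -0.1767, 0.2674]
orientation: [-180.0, -0.0, -73.7]
force: [-1.5, 0.9, 5.3]
opening: 0.0501
gripper_force: 30.0
[-1.46436202  0.89937866  5.30350914] [0.4169609  0.50333897 0.00282139] [ 1.63008066e+00  1.74371507e+01 -2.37662088e+01  9.29691832e-03
 -4.87834242e+01  1.46921158e+01] [-1.79988990e+02 -1.01179704e-02 -7.36716795e+01]
```

The cap is gripped at 50 mm with almost no side force. I'll try turning it positive about the tool z in small steps.

```bash
for i in 1 2; do python3 -m handwheel '[[-1,0,0,0,0,0,0.5],[-1,0,0,0,0,0,0.5],[-1,0,0,0,0,0,0]]' | grep -E "tool_pos|orient|force|open"; python3 -c "from plant import *;print('M',get_obs()['moment'])"; done
```

```text
tool_pos: [0.5344, -0.1768, 0.2675]
orientation: [-180.0, -0.0, -79.7]
force: [-1.0, 0.0, 5.7]
opening: 0.0501
gripper_force: 30.0
M [-0.02069087  0.38567729 -0.01826795]
tool_pos: [0.5345, -0.1769, 0.2675]
orientation: [-180.0, -0.0, -85.7]
force: [-0.4, -0.7, 5.0]
opening: 0.05
gripper_force: 30.0
M [-0.04022328  0.33728578 -0.05298246]
```

```bash
for i in 1 2; do python3 -m handwheel '[[-1,0,0,0,0,0,0.5],[-1,0,0,0,0,0,0.5],[-1,0,0,0,0,0,0]]' | grep -E "tool_pos|orient|force|open"; python3 -c "from plant import *;print('M',get_obs()['moment'])"; done
```

```text
tool_pos: [0.5343, -0.1769, 0.2674]
orientation: [-180.0, -0.0, -91.7]
force: [-0.9, -1.5, 5.0]
opening: 0.0499
gripper_force: 30.0
M [-0.1514837   0.52639302 -0.06309723]
tool_pos: [0.5343, -0.1769, 0.2675]
orientation: [-180.0, -0.0, -97.7]
force: [-2.4, -0.1, 5.7]
opening: 0.0498
gripper_force: 30.0
M [-0.02980777  0.65134842  0.01284017]
```

It has turned 24° with no stop torque, so this is the loosening way. I'll carry on to about 92°.

```bash
for i in 1 2 3; do python3 -m handwheel '[[-1,0,0,0,0,0,0.95],[-1,0,0,0,0,0,0.95],[-1,0,0,0,0,0,0.95],[-1,0,0,0,0,0,0.95],[-1,0,0,0,0,0,0]]' | grep -E "clock|tool_pos|orient|force|open"; python3 -c "from plant import *;print('M',get_obs()['moment'])"; done
python3 -m handwheel '[[-1,0,0,-0.15,0,0,0],[-1,0,0,-0.15,0,0,0],[-1,0,0,-0.15,0,0,0],[-1,0,0,0,0,0,0]]'
```

```text
clock: 9.78
tool_pos: [0.5341, -0.1769, 0.2675]
orientation: [180.0, -0.0, -120.5]
force: [-2.7, -0.4, 6.5]
opening: 0.0504
gripper_force: 30.0
M [ 0.06305539  0.89152487 -0.0520927 ]
clock: 10.4
tool_pos: [0.5339, -0.1769, 0.2674]
orientation: [180.0, -0.1, -143.3]
force: [-3.8, 0.6, 8.4]
opening: 0.0504
gripper_force: 30.0
M [ 0.18646242  1.2788832  -0.05850958]
clock: 11.02
tool_pos: [0.5336, -0.1769, 0.2674]
orientation: [180.0, -0.1, -166.1]
force: [-4.5, -0.0, 9.2]
opening: 0.0499
gripper_force: 30.0
M [ 0.2232545   1.6507543  -0.03454566]
clock: 11.52
tool_pos: [0.5338, -0.1766, 0.2783]
orientation: [180.0, -0.1, -166.1]
force: [-4.2, 2.7, -0.2]
opening: 0.0499
gripper_force: 30.0
```

The turn is 92.4° and the cap has risen 11 mm with no resistance, so it is free. Now to lift it to about 10 cm above the neck.

```bash
python3 -m handwheel '[[-1,0,0,-0.4,0,0,0],[-1,0,0,-0.4,0,0,0],[-1,0,0,-0.4,0,0,0],[-1,0,0,-0.5,0,0,0],[-1,0,0,-0.5,0,0,0]]'
python3 -m handwheel '[[-1,0,0,-0.6,0,0,0],[-1,0,0,-0.6,0,0,0],[-1,0,0,-0.6,0,0,0],[-1,0,0,-0.5,0,0,0],[-1,0,0,-0.25,0,0,0]]'
python3 -m handwheel '[[-1,0,0,0,0,0,0],[-1,0,0,0,0,0,0],[-1,0,0,0,0,0,0],[-1,0,0,0,0,0,0]]'
python3 - <<'E'
from plant import *
from h import *
s=snapshot("scene"); d=snapshot("side")
a=s["color"][90:270,240:440,::-1]; b=d["color"][140:320,220:420,::-1]
cv2.imwrite("pics/fin.png",cv2.resize(np.hstack([a,b]),(800,360)))
for X in((.534,-.177,.215),(.534,-.177,.253),(.534,-.177,.115)): print(proj(s,X),proj(d,X))
E
```

```text
clock: 12.15
tool_pos: [0.5344, -0.1767, 0.3346]
orientation: [-180.0, 0.0, -166.1]
force: [-0.3, -0.4, -0.8]
opening: 0.0502
gripper_force: 30.0
clock: 12.78
tool_pos: [0.5344, -0.1767, 0.3982]
orientation: [-180.0, 0.1, -166.1]
force: [0.2, 0.8, -1.5]
opening: 0.0502
gripper_force: 30.0
clock: 13.28
tool_pos: [0.5343, -0.1767, 0.3968]
orientation: [180.0, -0.0, -166.1]
force: [1.2, -0.0, -0.7]
opening: 0.0496
gripper_force: 30.0
(np.float64(301.6455023456506), np.float64(145.41732590268762)) (np.float64(322.84547947606023), np.float64(238.96980849104636))
(np.float64(301.385847958457), np.float64(134.4726576180857)) (np.float64(323.252326557639), np.float64(227.8847396537035))
(np.float64(302.27989650273526), np.float64(172.15761589365422)) (np.float64(321.8755821826571), np.float64(265.395900134138))
```

View pics/fin.png

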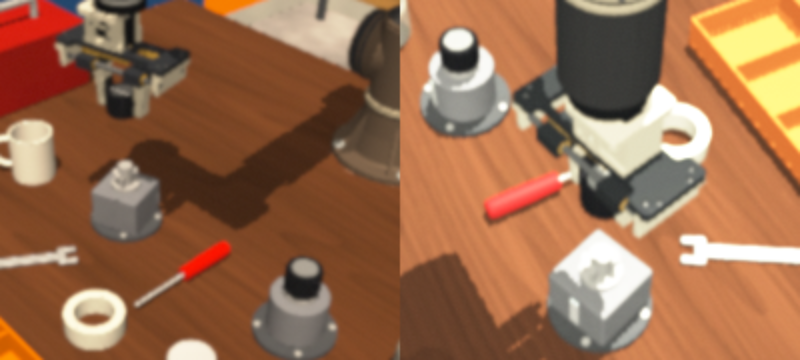

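The scene half shows the cap upright between the fingers at crop (121,100), with the bare neck below it at (125,172). The round tank's cap is still on at (303,275), and nothing else has moved. I'll hand the job in.

```bash
python3 -c "from plant import *;print(close_job())"
```

```text
the job is handed in; nothing more can be done
None
```

I unscrewed the square tank's cap by about 92° (clockwise seen from above, so a left-handed thread) and lifted it off. The gripper is holding it upright and still about 10 cm above the neck; the last pictures show the round cap and everything else undisturbed. The job is handed in, but no verdict came back.

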